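Check the brake lever on a repaired e-scooter handlebar

ROBOT

A 7-joint arm with a two-finger parallel gripper is mounted at the origin on a cart in front of the work surface, level with it; the furniture and walls round the work are solid. World frame = base frame: x ahead of the robot, y to its left, z up, the work surface at z = 0. Lengths are in m, angles in rad, forces in N, time in s.
With the tool pointing down it reaches from about 0.4 to 0.875 m from the base axis. Payload 19.3 kg.
Tool frame: the origin (TCP) lies at the very end of the fingers, on their centre line; the grasp point (between the pads) lies bot.tcp_to_grasp behind it (bot.tcp_to_grasp is the distance from the TCP to the grasp point, in m); z points along the fingers, y is the direction in which the jaws open and shut (so a half turn about z gives the same grasp; the last joint's range is limited). The gripper opens to 85 mm and grips with 20 to 120 N. Pads are 22 mm wide; open, the fingers measure 114 mm over their backs; the gripper's body (76 mm by 85 mm) begins 54 mm behind the grasp point. The pads swing forward as they close: fully open they stand 13 mm farther back than shut.
Start: joints at [1.257, 0.521, -0.036, 1.599, 0.021, 1.021, -0.113], TCP at [0.151, -0.607, 0.231] pointing down, gripper open.
Joint ranges: [-2.91, 2.91], [-0.3, 2.13], [-1.5, 1.42], [0.17, 2.43], [-1.26, 4.41], [0.16, 1.93], [-2.52, 2.52]. Speed limits (rad/s): [1.89, 1.89, 2.39, 2.39, 3.01, 3.01, 3.01].

INTERFACE

Orientations are given as [roll, pitch, yaw] about the fixed x, y, z axes, in that order (R = Rz(yaw) Ry(pitch) Rx(roll)).
In Python, from workcell import bot gives the robot as it stands.
- The arm moves only by the tool servo_tool, never from a script. Its argument "targets" is a list of rows, each a list of 2 entries, a list of its own where there are three numbers: the shift along the tool's x, y, z in units of 0.05 m (1.0 is 0.05 m), then the turn about the tool's z in units of 5 degrees (1.0 is 5 degrees). A call has 1 to 12 rows; each row shifts and turns the commanded pose from where the row before left it, along the tool's axes as they then stand; what a row does not reach is not made up. A row lasts 1/8 s, in which the tool goes at most 62.5 mm and 10.7 degrees, less where a joint would pass 70% of its speed; a pose out of reach is approached as far as the arm can. A call with a number of a shift or a turn outside -1 to 1 is refused whole. A call with a gripper value outside its range is refused whole. "gripper" is the opening, from -1 (shut) to 1 (fully open), so that 0 is half open, set as the call begins (left out, the last holds). The fingers move at their own pace and stop on an object; "newtons" is the grip in N (left out, the last holds). Time passes only in rows, so rows that do not move let the fingers close. It gives the time, the measured TCP pose, the force and the opening at its end, in the units of the state.
- bot.observe(): the state, without advancing time (a new reading comes with each control period).
- bot.grab_frame(name): name is "scene" or "top"; returns the picture (384x512x3 uint8, blue, green, red); there is no depth.
- bot.get_calibration(name): a dict with "fx", "fy", "cx", "cy" (pixels), "pose" (4x4, takes a point from camera to world coordinates). Camera axes: x right, y up, looking along -z (the intrinsics and any distortion apply to the point x, -y, -z); pixel columns grow to the right and rows downward; lengths in m; the calibration is good to about 2 mm. A picture is of the moment at which its call begins. get_calibration takes no time and is no camera call.
- bot.job_done(): hands the job in, once; it reports no verdict.
The state is a dict: "clock": time; "qpos": joint angles; "qd": joint speeds; "joint_efforts": joint torques, N m; "position": TCP position; "tool_rot": TCP orientation; "force": force on the tool from outside, world axes, zero at the start; "moment": the same for the moment, N m; "grip_width": finger opening in m.
Only numpy, scipy, OpenCV 4.12 (cv2) and the standard library are available. Lean on these libraries where they do the work, as an engineer would, in place of code of your own. Each camera call takes 0.05 s, during which the arm holds its last target.

TASK

The cut-off switch of this e-scooter brake lever has been replaced: with the outside of your fingers, press the lever in towards the handlebar as far as its stop, let it spring fully out again by itself, then press it in to its stop a second time and finish while holding it there, so that the gap to the bar can be measured. Only press on the lever's outer face: do not grip, hook or pinch the lever, do not touch the bar, grip or bracket, do not force the lever hard against its stop or shove the stand along the bench, and leave everything else where it lies.

Things in the scene. Friction and masses are not known exactly. Their poses are not given: they have to be found in the camera images.
- stand: grey bench stand, about 5 kg, loose on rubber feet: base plate 120 x 230 mm, top at 19 mm, one pillar with a bolted clamp (top 118 mm high) at its +y end. Origin on the bench under the middle of the base (base plate reaches from x = -52 to +68 mm, y = -120 to +110 mm). Its y axis runs along the handlebar, its -x side is the lever side, turned roughly towards the robot. Pushed sideways with more than about 25 N it may slide
- handlebar: stub of e-scooter handlebar clamped level in the stand, with a black ribbed rubber grip 31 mm thick (flanges 37 mm) and the black lever bracket; origin and axes as the stand's; bar axis along y at x = 0, 92 mm above the bench; the grip spans y = -117 to +18 mm, the bracket y = +32 to +65 mm, with the cut-off switch on it up to 112 mm above the bench
- brake_lever (a joint): hand lever on an upright pivot: 0 = let out (rest), 0.36 rad = on its internal stop, still about 17 mm short of the grip. Grows as the lever goes in towards the bar (anticlockwise seen from above). A return spring pushes it out: about 6 N at the press spot at rest, 11 N at the stop
- lever_blade: bright aluminium lever blade, 9 mm thick and 17 mm high, its middle 92 mm above the bench, about 135 mm from pivot to the ball (20 mm) at its free end; its outer face, away from the bar, is the one to press. The body's origin is on the pivot axis at 92 mm and turns with the lever; at rest its axes are the stand's
- lever_rib: black rib along the inner face of the blade, the face towards the bar; not to be touched. Origin and axes as the blade's
- press_spot (a point): point on the outer face of the blade, 95 mm from the pivot and about 40 mm short of the ball's centre, mid-height (92 mm above the bench); it moves with the lever. The free space outside the lever, away from the bar, is where the fingers come down
- lever_ball (a point): centre of the ball at the lever's free end; moves with the lever
- lever_pivot (a point): point on the lever's upright pivot axis at the height of the blade (92 mm), in the stand's frame at x = -40, y = +48 mm
- multimeter: orange and black hand-held multimeter lying on its back, 142 x 68 x 42 mm; bystander; origin at the centre of its underside
- side_cutters: small side cutters with blue grips lying flat, 106 x 42 x 9 mm; bystander; origin at the centre of its underside
- screwdriver_red: precision screwdriver with red handle lying flat, 185 mm long; bystander; origin at the centre of its underside
- heat_tape: roll of amber tape lying flat, 58 mm across, 16 mm high; bystander; origin at the centre of its underside
- tip_tin: round white tin, 50 mm across, 24 mm high; bystander; origin at the centre of its underside
- plug_spare: black moulded mains plug, 70 x 35 x 22 mm; bystander; origin at the centre of its underside
- tweezers_black: black tweezers lying flat, 128 mm long; bystander; origin at the centre of its underside

How it is judged:
On the way, in this order (a step that is already met when the one before it is completed fails the run):
1. the lever is pressed in to its stop by the fingers (value of joint brake_lever above 0.33 rad and contact force between the fingers and lever_blade above 2 N), for 0.2 s.
2. the fingers are off the lever and it is fully back out (value of joint brake_lever below 0.03 rad and contact force between the fingers and lever_blade below 0.1 N), for 0.2 s.
At the end, for the whole second after the job is handed in: After one full stroke and return, the lever is in on its stop (within 0.03 rad) and at rest, held there by the fingers on the blade with 2 to 30 N; the stand is still within 15 mm of where it stood (all of step 1 and contact force between the fingers and lever_blade below 30 N and velocity of joint brake_lever below 0.1 rad/s and distance of stand from where it was at the start of the episode below 0.015 m and linear speed of stand below 0.005 m/s); the arm keeps its last pose, push and grip.
It fails at once if the lever is forced (over 40 N) (contact force between the fingers and lever_blade above 40 N).
It fails at once if a finger is behind the lever: gripped, pinched or hooked (contact force between any of the arm, the fingers and lever_rib above 0.5 N).
It fails at once if the bar, grip or bracket is touched (contact force between any of the fingers, the arm and handlebar above 1 N).
It fails at once if the stand is shoved, lifted or tipped (distance of stand from where it was at the start of the episode above 0.015 m or angle between stand's own z axis and vertical above 0.08 rad).
It fails at once if a bystander is moved or lifted (distance of any of multimeter, side_cutters, screwdriver_red, heat_tape, tip_tin, plug_spare, tweezers_black from where it was at the start of the episode above 0.02 m).
It also fails if it takes over 56 s, if anything falls off the work surface, if the arm or the gripper's body presses on something with over 40 N, if the wrist force passes 120 N, or if a joint passes its speed limit or range.

## Working session

There is one attempt and no reset: what is moved stays moved. The work goes in short steps, Python scripts to look and compute and a tool call to move; the robot and the scene stay as the last step left them, time stands still between calls to the robot, and variables do not carry over. Pictures are saved under pics/ and viewed, and the job is handed in when it is done.

Besides the shell and the picture viewer there is one more tool, called as name(argument=value, ...) on one line, values as JSON. servo_tool: Moves the arm, as the interface text tells. Its arguments: {"type":"object","properties":{"targets":{"type":"array","items":{"type":"array"}},"gripper":{"type":"number"},"newtons":{"type":"number"}},"required":["targets"]}

```bash
mkdir -p pics; ls
python3 - <<'E'
from workcell import bot
import cv2
for n in ("scene","top"):
    f=bot.grab_frame(n); cv2.imwrite(f"pics/{n}0.png",f)
    c=bot.get_calibration(n); print(n,c)
print(bot.observe(), bot.tcp_to_grasp)
E
```

```text
pics
scene {'fx': 481.9182968644841, 'fy': 481.9182968644841, 'cx': 261.82142517271365, 'cy': 189.31818541099298, 'pose': array([[ 0.57750783,  0.45773889, -0.67598803, -0.69008517],
       [-0.81634383,  0.3321165 , -0.47252659, -0.71508329],
       [ 0.00821298,  0.82472646,  0.5654722 ,  1.0932628 ],
       [ 0.        ,  0.        ,  0.        ,  1.        ]])}
top {'fx': 390.6272438839829, 'fy': 390.6272438839829, 'cx': 248.64227651406006, 'cy': 195.2225511097616, 'pose': array([[ 0.01221235,  0.9978766 , -0.06397774,  0.43945123],
       [-0.99943716,  0.01418063,  0.03040186,  0.13839291],
       [ 0.03124455,  0.06357046,  0.99748813,  1.19971562],
       [ 0.        ,  0.        ,  0.        ,  1.        ]])}
{'clock': 0.1, 'qpos': array([ 1.25683193,  0.52193393, -0.03633178,  1.59994275,  0.02118441,
        1.02110157, -0.11277391]), 'qd': array([ 0.00145144, -0.00246468, -0.00068238, -0.00228889,  0.00041674,
       -0.00077604,  0.00011069]), 'joint_efforts': array([ 2.98372768e-03, -9.28483415e+01,  1.98383711e+00, -3.70532870e+01,
        1.81448384e-02,  5.30077406e-03, -1.26746477e-04]), 'position': array([ 0.15075018, -0.60623889,  0.23079895]), 'tool_rot': array([-3.14059281e+00,  5.45363102e-05,  2.43775008e-01]), 'force': array([ 0.39293461, -1.11421402,  0.15312193]), 'moment': array([-0.03065074,  0.02051018,  0.00382336]), 'grip_width': 0.08536113701995163} 0.0187
```

View pics/scene0.png

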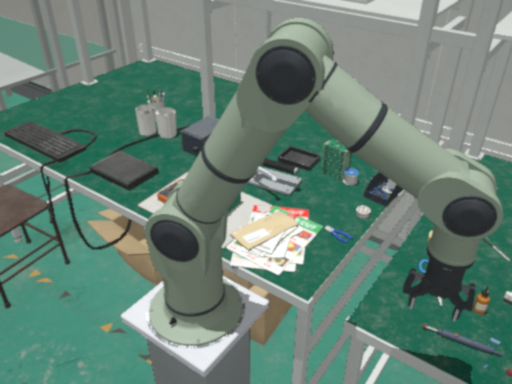

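View pics/top0.png

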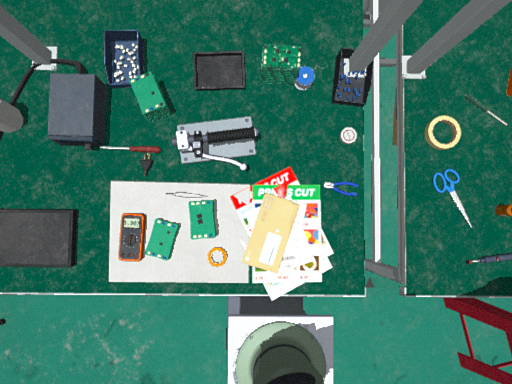

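The top view shows the stand at about px (217,142), the lever running from about (190,152) to its ball at about (243,167), and the arm off to the right over another bench. I'll zoom in on the stand.

Run:
```python
import cv2
f=cv2.imread("pics/top0.png")
cv2.imwrite("pics/top0z.png",cv2.resize(f[105:185,160:280],None,fx=6.5,fy=6.5,interpolation=cv2.INTER_CUBIC))
f=cv2.imread("pics/scene0.png")
cv2.imwrite("pics/scene0z.png",cv2.resize(f[130:230,230:350],None,fx=6,fy=6,interpolation=cv2.INTER_CUBIC))
```

```text
(no output)
```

View pics/top0z.png

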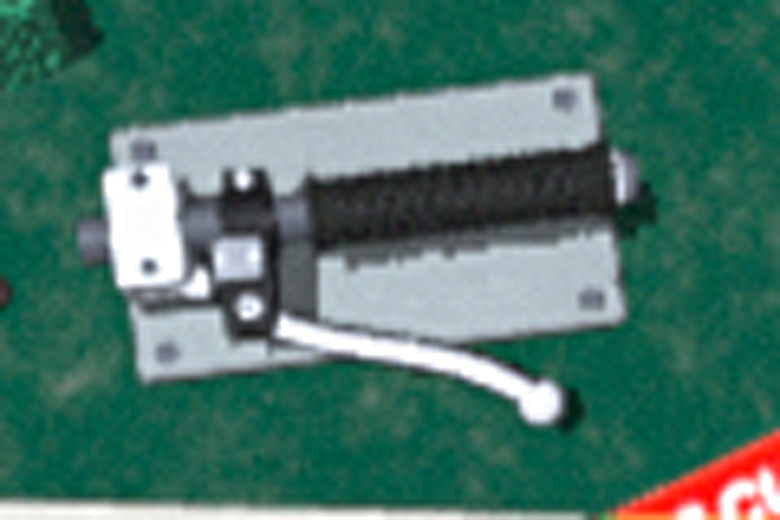

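View pics/scene0z.png

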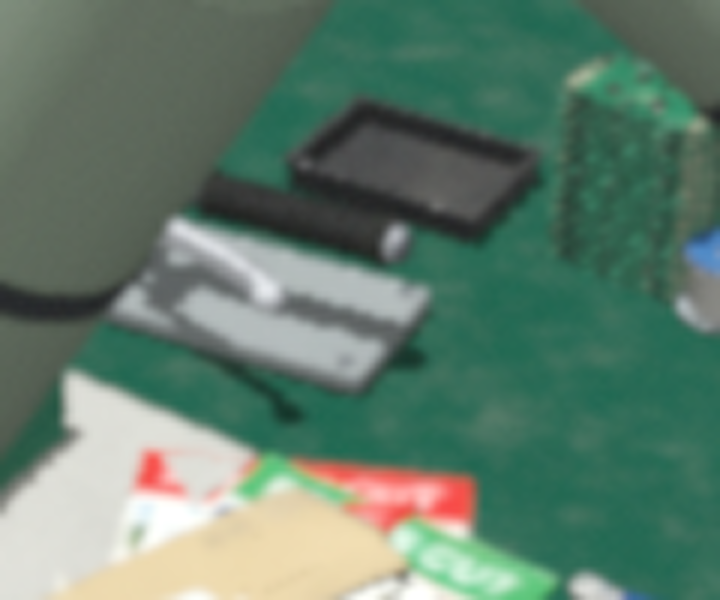

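```bash
cat > h.py <<'E'
import numpy as np
from workcell import bot
def ray(n,u,v,z):
    c=bot.get_calibration(n); P=c["pose"]
    d=P[:3,:3]@np.array([(u-c["cx"])/c["fx"],-(v-c["cy"])/c["fy"],-1.])
    o=P[:3,3]; return o+d*(z-o[2])/d[2]
E
python3 - <<'E'
from h import *
tz=lambda U,V,z: ray("top",(U+.5)/6.5-.5+160,(V+.5)/6.5-.5+105,z)
cs=[tz(*p,0.019) for p in [(112,133),(592,75),(625,322),(147,380)]]
for c in cs: print("corner",c.round(4))
print([np.linalg.norm(cs[i]-cs[(i+1)%4]).round(4) for i in range(4)])
ex=cs[0]-cs[3]+cs[1]-cs[2]; ey=cs[0]-cs[1]+cs[3]-cs[2]
a1=np.arctan2(-ex[0],ex[1]); a2=np.arctan2(-ey[0],ey[1]); yaw=a2
print("yaw from x edge",np.arctan2(ex[1],ex[0]),"from y edge",a2)
cen=np.mean(cs,axis=0)
b1,b2=tz(95,240,.092),tz(622,176,.092); d=b1-b2; yb=np.arctan2(-d[0],d[1]); print("bar",b1,b2,yb)
R=lambda a:np.array([[np.cos(a),-np.sin(a)],[np.sin(a),np.cos(a)]])
for y in (a2,yb,np.arctan2(ex[1],ex[0])):
    o=cen[:2]-R(y)@[.008,-.005]; 
    piv=o+R(y)@[-.04,.048]
    ball=tz(543,402,.092)[:2]
    print(y,"org",o,"piv",piv,"ball",ball,"ball in stand",R(y).T@(ball-o),np.linalg.norm(ball-piv))
    print(" bar in stand",R(y).T@(b1[:2]-o),R(y).T@(b2[:2]-o))
print("boltpiv",tz(249,306,.1))
# lever outer edge points
for p in [(285,338),(330,352),(380,364),(430,375),(470,387),(500,402)]: print("outer",p,R(yb).T@(tz(*p,.1)[:2]-o))
u=231*0+230+265/6; print("ball scene",ray("scene",230+266/6,130+290/6,.092))
E
```

```text
corner [0.7264 0.324  0.019 ]
corner [0.7586 0.0992 0.019 ]
corner [0.6412 0.0823 0.019 ]
corner [0.61  0.305 0.019]
[np.float64(0.2271), np.float64(0.1186), np.float64(0.2249), np.float64(0.1179)]
yaw from x edge 0.15243766273406287 from y edge 0.14080233568278427
bar [0.66093537 0.31883452 0.092     ] [0.69383662 0.08781374 0.092     ] 0.14146551787218115
0.14080233568278427 org [0.67543863 0.20646578] piv [0.62909828 0.24837725] ball [0.59265842 0.12142373] ball in stand [-0.09389559 -0.07258328] 0.13207975083018414
 bar in stand [0.00140983 0.11329206] [ 0.00156458 -0.12005975]
0.14146551787218115 org [0.67543609 0.20646006] piv [0.62906796 0.24834079] ball [0.59265842 0.12142373] ball in stand [-0.09394038 -0.07251569] 0.13203634139033332
 bar in stand [0.00148828 0.1132964 ] [ 0.00148828 -0.12005546]
0.15243766273406287 org [0.67539468 0.2063652 ] piv [0.62856982 0.24773466] ball [0.59265842 0.12142373] ball in stand [-0.09467502 -0.07139314] 0.1313167164695339
 bar in stand [0.00278661 0.11336073] [ 0.00022629 -0.11997709]
boltpiv [0.6315246  0.25013355 0.1       ]
outer (285, 338) [-0.05314535  0.03571591]
outer (330, 352) [-0.06166589  0.01707944]
outer (380, 364) [-0.06958866 -0.00383012]
outer (430, 375) [-0.07708093 -0.02480789]
outer (470, 387) [-0.08447193 -0.04142318]
outer (500, 402) [-0.0926288  -0.05355465]
ball scene [0.59509759 0.12574995 0.092     ]
```

The measurements agree with the given sizes: base 0.118 x 0.226 m (given 0.120 x 0.230), pivot-to-ball 132 mm (given about 135), and the bar 1.5 mm off the stand's x = 0. That puts the stand at about (0.675, 0.2065) with yaw 0.142, and the press spot at about (0.598, 0.158, 0.092). I'll shut the gripper, turn to yaw 0, then swing round at height.

servo_tool(targets=[[[0,0,0],0.7],[[0,0,0],0.7],[[0,0,0],0.7],[[0,0,0],0.7],[[0,0,0],0],[[0,0,0],0],[[0,0,0],0],[[0,0,0],0]], gripper=-1, newtons=40)

```text
clock: 1.1
position: [0.1508, -0.6065, 0.2313]
tool_rot: [-3.141, 0.0, -0.0]
force: [0.0, -0.7, -0.1]
grip_width: -0.0003
```

servo_tool(targets=[[[0.6,-0.4,0],0],[[0.6,-0.4,0],0],[[0.6,-0.4,0],0],[[0.6,-0.4,0],0],[[0.6,-0.4,0],0],[[0.6,-0.4,0],0],[[0.6,-0.4,0],0],[[0.6,-0.4,0],0],[[0.6,-0.4,0],0],[[0.6,-0.4,0],0],[[0,0,0],0]])

```text
clock: 2.48
position: [0.4533, -0.4045, 0.2311]
tool_rot: [-3.141, -0.001, 0.004]
force: [-0.6, 0.0, -0.2]
grip_width: 0.0001
```

servo_tool(targets=[[[0.2,-0.6,0],0],[[0.2,-0.6,0],0],[[0.2,-0.6,0],0],[[0.2,-0.6,0],0],[[0.2,-0.6,0],0],[[0.2,-0.6,0],0],[[0.2,-0.6,0],0],[[0.2,-0.6,0],0],[[0.2,-0.6,0],0],[[0.2,-0.6,0],0],[[0,0,0],0]])

```text
clock: 3.85
position: [0.5515, -0.105, 0.2313]
tool_rot: [-3.141, -0.0, 0.002]
force: [-0.3, -0.4, 0.4]
grip_width: 0.0003
```

servo_tool(targets=[[[-0.06,-0.53,0],0],[[-0.06,-0.53,0],0],[[-0.06,-0.53,0],0],[[-0.06,-0.53,0],0],[[-0.06,-0.53,0],0],[[-0.06,-0.53,0],0],[[-0.06,-0.53,0],0],[[-0.06,-0.53,0],0],[[-0.06,-0.53,0],0],[[-0.06,-0.53,0],0],[[0,0,0],0]])

```text
clock: 5.22
position: [0.5212, 0.1589, 0.2313]
tool_rot: [-3.141, 0.0, 0.001]
force: [-0.8, 0.2, -0.4]
grip_width: -0.0002
```

Run:
```python
from h import *
import cv2
f=bot.grab_frame("top"); cv2.imwrite("pics/top1z.png",cv2.resize(f[100:220,150:300],None,fx=5,fy=5,interpolation=cv2.INTER_CUBIC))
f=bot.grab_frame("scene"); cv2.imwrite("pics/scene1.png",f)
s=bot.observe();print(s["position"],s["force"],s["qpos"],s["clock"])
```

```text
[0.52150937 0.15694119 0.23125004] [ 1.10039766 -0.34352583  0.05242334] [-0.25612592  0.39901188 -0.19270341  1.80646345  0.09260067  0.94507002
 -2.06068426] 5.325
```

View pics/top1z.png

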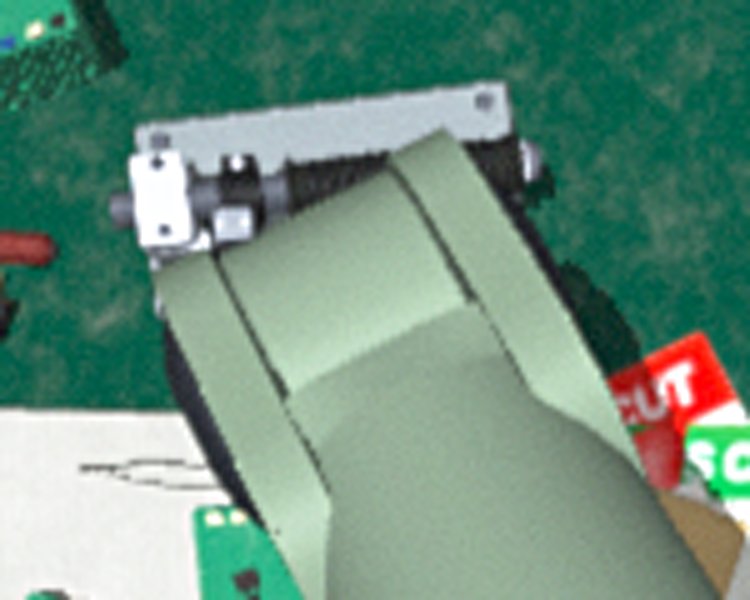

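View pics/scene1.png

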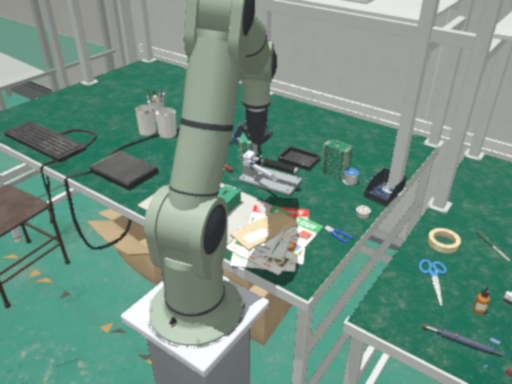

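The wrist hides the lever from the top camera, so the measured spot and the force reading will have to guide the press. I'm about 65 mm outside the lever's outer face, so I can descend.

servo_tool(targets=[[[0,0,0.44],0],[[0,0,0.44],0],[[0,0,0.44],0],[[0,0,0.44],0],[[0,0,0.44],0],[[0,0,0.44],0],[[0,0,0.44],0],[[0,0,0],0],[[0,0,0],0]])

```text
clock: 6.45
position: [0.5218, 0.1576, 0.0781]
tool_rot: [3.142, -0.001, -0.002]
force: [0.1, -0.6, -0.5]
grip_width: -0.0001
```

Run:
```python
from h import *
import cv2
f=bot.grab_frame("scene"); cv2.imwrite("pics/scene2z.png",cv2.resize(f[90:200,220:320],None,fx=5.4,fy=5.4,interpolation=cv2.INTER_CUBIC))
s=bot.observe();print(s["position"],s["force"],s["clock"])
```

```text
[0.52190987 0.15785021 0.07825688] [-0.36513364 -0.39321213  0.43033028] 6.5
```

View pics/scene2z.png

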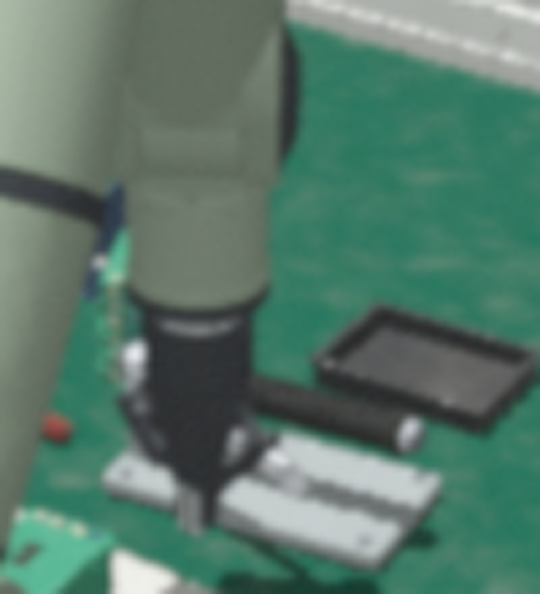

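The fingers are shut outside the lever at about px (195,520) in the zoom, and the knuckles sit higher than the lever. Now I'll move in towards first contact, expected at about x = 0.585.

servo_tool(targets=[[[0.15,0,0],0],[[0.15,0,0],0],[[0.15,0,0],0],[[0.15,0,0],0],[[0.15,0,0],0],[[0.15,0,0],0],[[0.1,0,0],0],[[0,0,0],0],[[0,0,0],0]])

```text
clock: 7.62
position: [0.5711, 0.1582, 0.0773]
tool_rot: [3.142, 0.0, -0.001]
force: [-0.3, -0.2, -0.4]
grip_width: 0.0001
```

servo_tool(targets=[[[0.06,0,0],0],[[0.06,0,0],0],[[0.06,0,0],0],[[0.06,0,0],0],[[0,0,0],0],[[0,0,0],0]])

```text
clock: 8.38
position: [0.5832, 0.1582, 0.0773]
tool_rot: [3.142, 0.0, -0.001]
force: [-0.3, -0.3, -0.9]
grip_width: 0.0002
```

servo_tool(targets=[[[0.06,0,0],0],[[0.06,0,0],0],[[0,0,0],0],[[0,0,0],0]])

```text
clock: 8.88
position: [0.5893, 0.1582, 0.0773]
tool_rot: [-3.142, -0.0, -0.001]
force: [-0.6, 0.6, -0.4]
grip_width: -0.0003
```

servo_tool(targets=[[[0.06,0,0],0],[[0.06,0,0],0],[[0,0,0],0],[[0,0,0],0]])

```text
clock: 9.38
position: [0.5943, 0.1579, 0.077]
tool_rot: [3.141, 0.002, -0.001]
force: [-7.8, -1.2, 2.4]
grip_width: 0.0002
```

Contact came at about x = 0.592 with about 8 N, which is the spring preload. The stop should be about 34 mm further in.

servo_tool(targets=[[[0.06,0,0],0],[[0.06,0,0],0],[[0.06,0,0],0],[[0.06,0,0],0],[[0,0,0],0],[[0,0,0],0]])

```text
clock: 10.12
position: [0.6061, 0.1575, 0.0769]
tool_rot: [3.14, 0.003, -0.001]
force: [-7.9, -3.0, 2.2]
grip_width: -0.0001
```

servo_tool(targets=[[[0.06,0,0],0],[[0.06,0,0],0],[[0.06,0,0],0],[[0,0,0],0],[[0,0,0],0]])

```text
clock: 10.75
position: [0.6149, 0.1571, 0.0768]
tool_rot: [3.14, 0.003, -0.001]
force: [-9.5, -4.7, 1.9]
grip_width: -0.0005
```

servo_tool(targets=[[[0.05,0,0],0],[[0.05,0,0],0],[[0,0,0],0],[[0,0,0],0]])

```text
clock: 11.25
position: [0.6196, 0.1572, 0.0767]
tool_rot: [3.14, 0.004, -0.001]
force: [-9.9, -4.6, 4.1]
grip_width: -0.0
```

servo_tool(targets=[[[0.04,0,0],0],[[0,0,0],0],[[0,0,0],0]])

```text
clock: 11.62
position: [0.6216, 0.1572, 0.0767]
tool_rot: [3.14, 0.004, -0.001]
force: [-11.1, -5.2, 4.5]
grip_width: -0.0
```

servo_tool(targets=[[[0.04,0,0],0],[[0,0,0],0],[[0,0,0],0]])

```text
clock: 12.0
position: [0.6236, 0.1573, 0.0767]
tool_rot: [3.14, 0.004, -0.001]
force: [-11.7, -3.8, 3.5]
grip_width: -0.0003
```

Run:
```python
from h import *
import cv2
f=bot.grab_frame("scene"); cv2.imwrite("pics/scene3z.png",cv2.resize(f[110:200,230:320],None,fx=6.5,fy=6.5,interpolation=cv2.INTER_CUBIC))
f=bot.grab_frame("top"); cv2.imwrite("pics/top3z.png",cv2.resize(f[100:220,150:300],None,fx=5,fy=5,interpolation=cv2.INTER_CUBIC))
s=bot.observe();print(s["position"],s["force"],s["clock"])
```

```text
[0.62355723 0.15727222 0.0767255 ] [-10.97239803  -3.53562637   4.16325065] 12.1
```

View pics/scene3z.png

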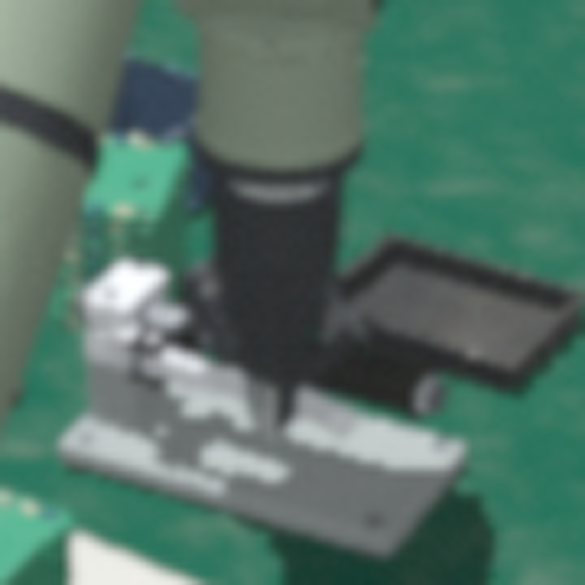

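View pics/top3z.png

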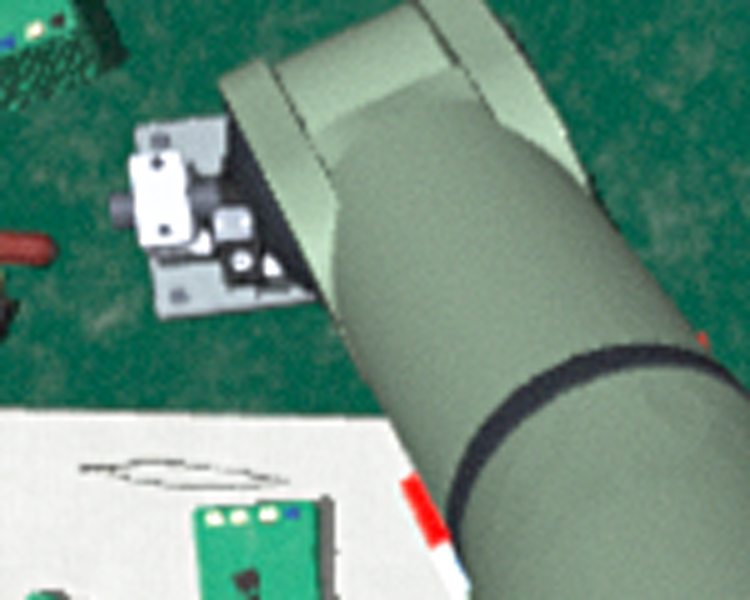

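The stand hasn't moved: its clamp is at the same pixels, about (160,200) in the top zoom. The blade is being pushed in ahead of the fingers, and I'll go on in small steps until the force jumps at the stop.

servo_tool(targets=[[[0.03,0,0],0],[[0,0,0],0],[[0,0,0],0]])

```text
clock: 12.48
position: [0.6249, 0.1573, 0.0767]
tool_rot: [3.14, 0.004, -0.001]
force: [-12.8, -4.3, 3.8]
grip_width: 0.0002
```

servo_tool(targets=[[[0.02,0,0],0],[[0,0,0],0],[[0,0,0],0]])

```text
clock: 12.85
position: [0.6251, 0.1574, 0.0766]
tool_rot: [3.14, 0.006, -0.001]
force: [-18.1, -3.5, 7.8]
grip_width: -0.0001
```

servo_tool(targets=[[[0.02,0,0],0],[[0,0,0],0],[[0,0,0],0]])

```text
clock: 13.22
position: [0.6253, 0.1574, 0.0765]
tool_rot: [3.139, 0.007, -0.0]
force: [-23.7, -4.5, 11.7]
grip_width: -0.0002
```

The tool stalled at x = 0.625 while the force rose from 13 to 24 N, so the lever is on its stop; its 33 mm of travel matches the geometry. Now I'll retract smoothly, well clear of the rest position.

servo_tool(targets=[[[-0.06,0,0],0],[[-0.1,0,0],0],[[-0.12,0,0],0],[[-0.12,0,0],0],[[-0.12,0,0],0],[[-0.12,0,0],0],[[-0.12,0,0],0],[[-0.12,0,0],0],[[-0.12,0,0],0],[[0,0,0],0],[[0,0,0],0],[[0,0,0],0]])

```text
clock: 14.72
position: [0.579, 0.1581, 0.0773]
tool_rot: [-3.142, -0.0, -0.001]
force: [-0.2, 0.6, 0.0]
grip_width: 0.0
```

servo_tool(targets=[[[-0.12,0,0],0],[[-0.12,0,0],0],[[0,0,0],0],[[0,0,0],0],[[0,0,0],0],[[0,0,0],0]])

```text
clock: 15.48
position: [0.5669, 0.1582, 0.0773]
tool_rot: [-3.142, -0.0, -0.001]
force: [-0.1, 0.4, 0.2]
grip_width: 0.0
```

Run:
```python
from h import *
import cv2
f=bot.grab_frame("scene"); cv2.imwrite("pics/scene4z.png",cv2.resize(f[110:200,230:320],None,fx=6.5,fy=6.5,interpolation=cv2.INTER_CUBIC))
s=bot.observe();print(s["position"],s["force"],s["clock"])
```

```text
[0.56685743 0.15822096 0.0772828 ] [-0.48851944 -0.74730321 -0.2501129 ] 15.525
```

View pics/scene4z.png

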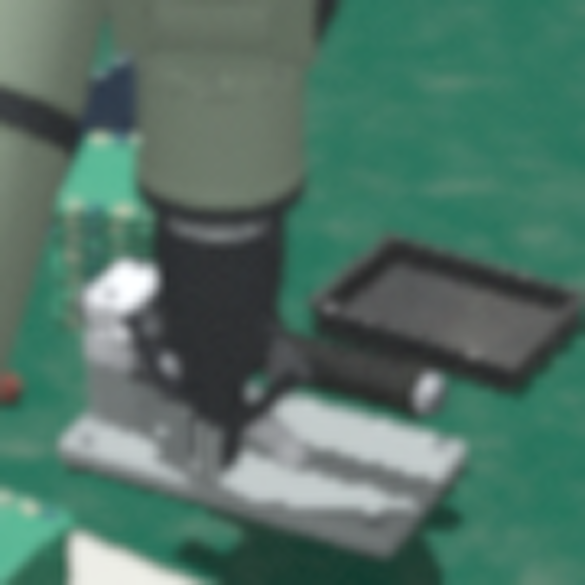

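The ball is back at about px (286,445) in the zoom, which matches its rest position (288,444) from the first picture, and the force reads zero. The stand hasn't moved either. Now the second press: 61 mm in total, 1 mm less than before.

servo_tool(targets=[[[0.12,0,0],0],[[0.12,0,0],0],[[0.1,0,0],0],[[0.06,0,0],0],[[0.06,0,0],0],[[0.08,0,0],0],[[0.1,0,0],0],[[0.1,0,0],0],[[0.1,0,0],0],[[0.1,0,0],0],[[0,0,0],0],[[0,0,0],0]])

```text
clock: 17.02
position: [0.6123, 0.1573, 0.0768]
tool_rot: [3.14, 0.003, -0.001]
force: [-9.2, -3.9, 3.4]
grip_width: -0.0004
```

servo_tool(targets=[[[0.06,0,0],0],[[0.06,0,0],0],[[0.06,0,0],0],[[0.04,0,0],0],[[0,0,0],0],[[0,0,0],0]])

```text
clock: 17.77
position: [0.623, 0.1574, 0.0767]
tool_rot: [3.14, 0.004, -0.001]
force: [-12.3, -3.8, 4.0]
grip_width: -0.0002
```

servo_tool(targets=[[[0.03,0,0],0],[[0.02,0,0],0],[[0.01,0,0],0],[[0,0,0],0],[[0,0,0],0],[[0,0,0],0]])

```text
clock: 18.52
position: [0.6251, 0.1575, 0.0766]
tool_rot: [3.14, 0.006, -0.0]
force: [-17.2, -3.6, 7.9]
grip_width: -0.0001
```

servo_tool(targets=[[[0,0,0],0],[[0,0,0],0],[[0,0,0],0],[[0,0,0],0]])

```text
clock: 19.02
position: [0.6251, 0.1575, 0.0766]
tool_rot: [3.14, 0.006, -0.0]
force: [-17.5, -5.0, 7.5]
grip_width: 0.0002
```

Run:
```python
from h import *
import cv2
f=bot.grab_frame("scene"); cv2.imwrite("pics/scene5z.png",cv2.resize(f[110:200,230:320],None,fx=6.5,fy=6.5,interpolation=cv2.INTER_CUBIC))
f=bot.grab_frame("top"); cv2.imwrite("pics/top5z.png",cv2.resize(f[100:220,150:300],None,fx=5,fy=5,interpolation=cv2.INTER_CUBIC))
s=bot.observe();print(s["position"],s["force"],s["clock"])
```

```text
[0.62507347 0.15750179 0.07659119] [-16.56286576  -4.70415166   7.43621121] 19.125
```

View pics/scene5z.png

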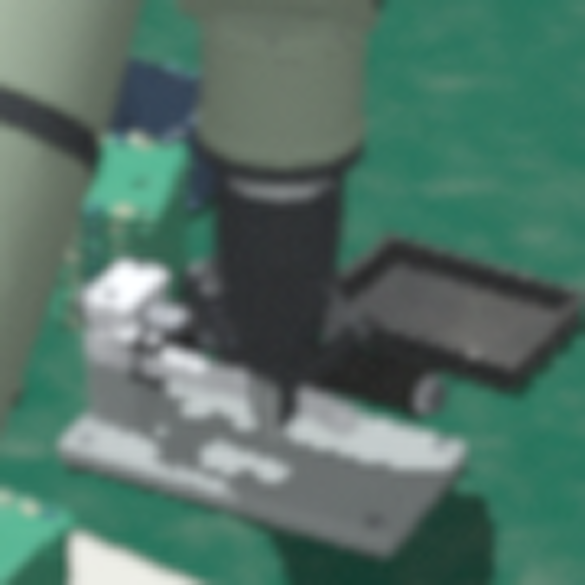

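View pics/top5z.png

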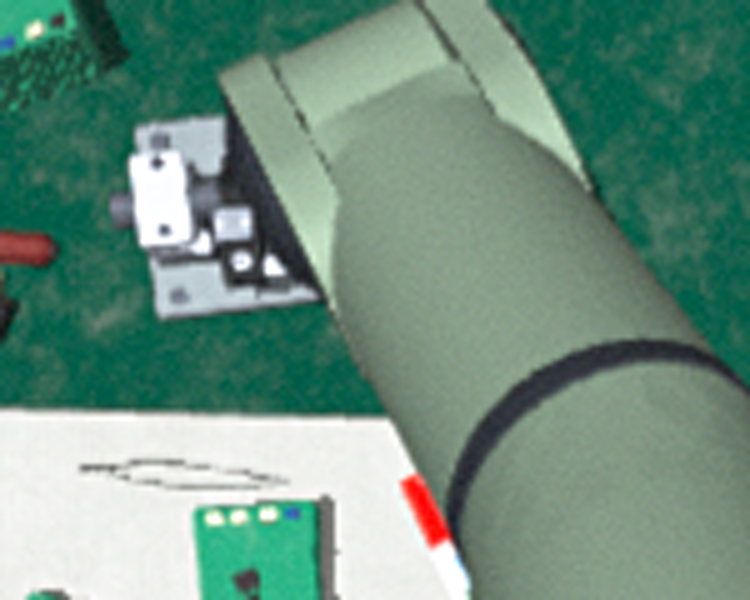

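The lever is held on its stop: x = 0.6251, the same stall point as before, with about 18-19 N steady and the stand still in place. Handing in.

Run:
```python
from workcell import bot
bot.job_done()
s=bot.observe();print(s["position"],s["force"],s["clock"])
```

```text
the job is handed in; nothing more can be done
the job is handed in; nothing more can be done
```

I pressed the lever to its stop with the outside of the shut fingers, let it spring fully out, then pressed it to the stop again. I handed the job in at about 19 s while still holding it there.

- **First stroke:** contact came at about x = 0.592. The tool stalled at x = 0.625 as the push rose from 13 to 24 N along x (about 27 N in total), which is the stop. The travel was about 33 mm, against roughly 34 mm expected.
- **Return:** the force dropped to zero, and the ball was back within a pixel of its rest position in the scene camera.
- **Final hold:** the tool stalled again at x = 0.625 with 16.5–17.5 N along x (about 19 N in total), steady over the last 0.6 s. The stand's clamp end had not visibly moved in the top view.

**Not checked directly:**
- **Lever angle:** the wrist hid the blade from the top camera, so the stop is inferred from the stall and the travel.
- **Bar, grip and bracket:** I estimated about 24 mm of clearance from geometry, but had no contact reading.
- **Upward force:** the wrist showed 7–12 N upward at the stop. I took this as friction on the blade.
- **Bystanders:** I saw no sign of any being moved, but did not check each one at the end.

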